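# Snap the cover onto the air-filter housing

## Task

Lift the light grey cover out of its plywood tray by the rib on top, set it rib upward over the open black air-filter housing, and press it down one corner at a time until all four clips have clicked and the cover sits flush on the rim all round. Then let go and draw back. Leave the piston, the bottle and the wrench where they are.

Things in the scene. Friction and masses are not known exactly. Their poses are not given: they have to be found in the camera images.
- housing: Air-filter housing fixed to the bench: open-topped black plastic box, 124 (x) x 104 (y) x 45 mm high, walls 4 mm, a pleated filter deep inside, a 40 mm round intake stub on its +x side reaching 88 mm from the centre. Origin: centre of its underside, on the bench; z up. The cover fits either way round (half turn), its x along this x.
- housing_rim (a point): Centre of the housing's mouth, at rim height. Inside are four steel clips (pairs of sprung rollers lying along x) at x +-42, y +-36 mm, 8 mm below the rim. A cover set on rests on them, its plate about 8 mm above the rim; each corner takes 6 to 14 N straight down over its clip, clicks and sits on the rim. The plate is stiff: the last corner may go down with its neighbour.
- tray: Plywood tray fixed to the bench, 156 x 136 x 32 mm, with one open pocket 132 x 112 mm, floor 12 mm above the bench. Origin: centre of its underside; x along the longer side. The cover starts in the pocket with about 2 mm play all round; its plate is flush with the tray's top (about 32.7 mm above the bench) and only the rib stands out.
- cover_grip (a point): Middle of the cover's grip rib, half-way up. The rib, the only thing to grip, is 50 mm long (x), 12 mm thick (y) and 30 mm high above the plate. This point is 15 mm above the plate's top, 35.7 mm above the feet's bottom. Axes: x along the rib, z up. The light grey plastic cover weighs about 90 g.
- cover_plate (a point): Centre of the top face of the cover's plate, 128 (x) x 108 (y) x 5 mm. Under it, near the corners, four studs with rounded bulbs (8 mm thick, 27 mm long along x) reach 15.7 mm down; the clips guide them in y, the housing's end walls in x with 1.8 mm play each way. The plate overlaps the rim and rests on it when home.
- corner1 (a point): Pressing point on top of the cover's plate at its +x +y corner, marked by a flat black 16 mm disc, 42 mm (x) and 36 mm (y) from the cover's centre; right above one clip once the cover is on. Home: 50 mm above the bench; before its click about 58 mm.
- corner2 (a point): Pressing point on top of the cover's plate at its +x -y corner, marked by a flat black 16 mm disc, 42 mm (x) and 36 mm (y) from the cover's centre; right above one clip once the cover is on. Home: 50 mm above the bench; before its click about 58 mm.
- corner3 (a point): Pressing point on top of the cover's plate at its -x +y corner, marked by a flat black 16 mm disc, 42 mm (x) and 36 mm (y) from the cover's centre; right above one clip once the cover is on. Home: 50 mm above the bench; before its click about 58 mm.
- corner4 (a point): Pressing point on top of the cover's plate at its -x -y corner, marked by a flat black 16 mm disc, 42 mm (x) and 36 mm (y) from the cover's centre; right above one clip once the cover is on. Home: 50 mm above the bench; before its click about 58 mm.
- piston: Bystander: loose aluminium piston, 66 mm across, 60 mm high, standing. Origin: centre of its underside.
- bottle: Bystander: loose small white bottle, 40 mm across, 100 mm high, standing. Origin: centre of its underside.
- wrench: Bystander: loose wrench, 130 mm long, lying flat along its x. Origin: on its underside.
Mind the look-alikes: they are no part of the job. Of the things that look like the part that bears cover_grip, the middle-sized one is meant.

How it is judged (in metres and radians):
On the way, in this order (a step that is already met when the one before it is completed fails the run):
1. the cover has been lifted clear of the tray (by about 60 mm) (z of cover_grip in the frame of tray above 0.105 m), for 0.1 s.
2. on the housing, at least one corner is down on the rim while another is still up: pressed on by corners, not all at once (horizontal distance between cover_grip and housing below 0.008 m and z of any of corner1, corner2, corner3, corner4 in the frame of housing below 0.052 m and z of any of corner1, corner2, corner3, corner4 in the frame of housing above 0.054 m), for 0.2 s.
At the end, for the whole second after the job is handed in: The cover lies rib up, centred on the housing within 4 mm and 0.05 rad, level within 0.05 rad, all four corners within 2 mm of fully home (pressing points less than 52 mm above the housing's underside), at rest and released (horizontal distance between cover_grip and housing below 0.004 m and angle between the x axis of cover_grip and the x axis of housing, either way round below 0.05 rad and angle between cover_grip's own z axis and vertical below 0.05 rad and z of each of corner1, corner2, corner3, corner4 in the frame of housing below 0.052 m and linear speed of cover below 0.01 m/s); the robot touches nothing.
It fails at once if the piston has been pushed more than 40 mm from its place (distance of piston from where it was at the start of the episode above 0.04 m).
It fails at once if the bottle has been pushed more than 40 mm from its place (distance of bottle from where it was at the start of the episode above 0.04 m).
It fails at once if the wrench has been pushed more than 40 mm from its place (distance of wrench from where it was at the start of the episode above 0.04 m).
It also fails if it takes over 61 s, if anything falls off the work surface, if the arm or the gripper's body presses on something with over 40 N, if the wrist force passes 120 N, or if a joint passes its speed limit or range.

## Robot

A 6-joint arm with a two-finger parallel gripper is mounted at the origin on the work surface. World frame = base frame: x ahead of the robot, y to its left, z up, the work surface at z = 0. Lengths are in m, angles in degrees, forces in N, time in s.
With the tool pointing down it reaches from about 0.35 to 0.875 m from the base axis. Payload 4.2 kg.
Tool frame: the origin (TCP) lies at the very end of the fingers, on their centre line; the grasp point (between the pads) lies 19 mm behind it; z points along the fingers, y is the line along which they close (so a half turn about z gives the same grasp; the last joint's range is limited). The gripper opens to 87 mm and grips with 3 to 60 N. Pads are 19 mm wide; open, the fingers measure 117 mm over their backs; the gripper's body (75 mm by 190 mm) begins 51 mm behind the grasp point.
Start: joints at [-51.99, 22.042, 0.453, 0, -68.411, -14.817], TCP at [0.246, -0.574, 0.223] pointing down, gripper open.
Joint ranges: [-179.83, 179.83], [-69.29, 118.12], [-61.27, 80.66], [-181.25, 117.63], [-171.15, -9.14], [-177.46, 177.46]. Speed limits (degrees/s): [159.86, 159.86, 180, 180, 180, 180].

## Interface

Orientations are given as a 3x3 rotation matrix whose columns are the frame's x, y, z axes.
In Python, from station import sense, cams, r gives the robot as it stands. The module is installed in compiled form; this text tells all that it offers.
- The arm moves only by the tool step_arm, never from a script. Its argument "targets" is text: rows parted by semicolons, each of 4 numbers parted by spaces: the shift along the tool's x, y, z in cm, then the turn about the tool's z in degrees. In form: x y z turn; .... A call has 1 to 12 rows; each row shifts and turns the commanded pose from where the row before left it, along the tool's axes as they then stand; what a row does not reach is not made up. A row lasts 1/12 s, in which the tool goes at most 41.7 mm and 7.16 degrees, less where a joint would pass 70% of its speed; a pose out of reach is approached as far as the arm can. A call with a gripper value outside its range is refused whole. "claw" is the finger opening in cm, from 0 to 8.7, set as the call begins (left out, the last holds). The fingers move at their own pace and stop on an object; the grip force is fixed at half the most. Time passes only in rows, so rows that do not move let the fingers close. It gives the time, the measured TCP pose, the force, the opening and the grip force at its end, in the units of the state.
- sense(): the state, without advancing time (a new reading comes with each control period).
- cams.capture(name): name is "side" or "top" or "wrist"; returns a dict with "frame" (384x512x3 uint8, blue, green, red), "vertical_fov" (degrees; the focal length in pixels is half the picture's height over the tangent of half this angle, whatever the lens; pixels are square), "cx", "cy" (the principal point, pixels), "dist_coeffs" ([k1, k2, p1, p2, k3] as OpenCV has them; the pictures are not rectified), "eye" and "rotation" of the camera in the world; the wrist camera has in their place "tool_from_camera" (4x4, takes a point from camera to tool coordinates, whose origin is the TCP and whose axes are the flange's). Camera axes: x right, y down, z forward; pixel columns grow to the right and rows downward; lengths in m; the calibration is good to about 2 mm. A picture is of the moment at which its call begins: read the wrist's pose just before it. There is no depth.
- r.finish_job(): hands the job in; it is judged then, once.
The state is a dict: "time_s": time; "joints": joint angles; "joint_velocities": joint speeds; "effort": joint torques, N m; "tcp_pos": TCP position; "ee_rot": TCP orientation; "wrist_force": force on the tool from outside, world axes, zero at the start; "moment": the same for the moment, N m; "gripper_width": opening from 0.0 (shut) to 1.0 (fully open); "gripper_force": force on a finger pad.
Only numpy, scipy, OpenCV 4.12 (cv2) and the standard library are available. Lean on these libraries where they do the work, as an engineer would, in place of code of your own. Each camera call takes 0.05 s, during which the arm holds its last target. There are 200 camera calls.

## Working session

There is one attempt and no reset: what is moved stays moved. The work goes in short steps, Python scripts to look and compute and a tool call to move; the robot and the scene stay as the last step left them, time stands still between calls to the robot, and variables do not carry over. Pictures are saved under pics/ and viewed, at most 10 in all, crops included, and the job is handed in when it is done.

Besides the shell and the picture viewer there is one more tool, called after "Call:" as name(argument=value, ...), one argument or row to a line, values as JSON. step_arm: Moves the arm, as the interface text tells. Its arguments: {"type":"object","properties":{"targets":{"type":"string"},"claw":{"type":"number"}},"required":["targets"]}

```bash
mkdir -p pics; cat > h.py <<'E'
import numpy as np, cv2
from station import sense, cams, r
def cap(n):
    s=sense(); c=cams.capture(n); f=c["frame"]
    fl=f.shape[0]/2/np.tan(np.radians(c["vertical_fov"])/2)
    K=np.array([[fl,0,c["cx"]],[0,fl,c["cy"]],[0,0,1]])
    if n=="wrist":
        T=np.array(c["tool_from_camera"]); R=np.array(s["ee_rot"])
        Rc=R@T[:3,:3]; e=np.array(s["tcp_pos"])+R@T[:3,3]
    else: Rc=np.array(c["rotation"]); e=np.array(c["eye"])
    return dict(f=f,K=K,d=np.array(c["dist_coeffs"]),R=Rc,e=e)
def unproj(c,px,z):
    u=cv2.undistortPoints(np.array(px,float).reshape(-1,1,2),c["K"],c["d"]).reshape(-1,2)
    d=np.c_[u,np.ones(len(u))]@c["R"].T
    return c["e"]+d*((z-c["e"][2])/d[:,2])[:,None]
def proj(c,P):
    rv=cv2.Rodrigues(c["R"].T)[0]
    return cv2.projectPoints(np.array(P,float).reshape(-1,1,3),rv,-c["R"].T@c["e"],c["K"],c["d"])[0].reshape(-1,2)
def save(c,n): 
    import pickle; cv2.imwrite(f"pics/{n}.png",c["f"]); pickle.dump(c,open(f"pics/{n}.pkl","wb"))
def load(n):
    import pickle; return pickle.load(open(f"pics/{n}.pkl","rb"))
E
python3 - <<'E'
from h import *
a=cap("top");b=cap("side");save(a,"t0");save(b,"s0")
for c in(a,b):print(c["e"],c["R"][:,2])
s=sense();print(s["ee_rot"],s["tcp_pos"],s["wrist_force"])
cv2.imwrite("pics/t0x.png",cv2.resize(a["f"],(800,600)))
E
```

```text
[ 0.42301701 -0.14633786  1.28600005] [ 0.11769629  0.00919737 -0.99300704]
[0.3518872  0.71057903 0.80577138] [ 0.1664502  -0.72632527 -0.66689275]
[[-9.19248993e-01 -3.93675700e-01 -8.54866455e-04]
 [-3.93676616e-01  9.19247338e-01  1.74729824e-03]
 [ 9.79648567e-05  1.94274308e-03 -9.99998108e-01]] [ 0.24595757 -0.57399827  0.22156795] [0.10480978 0.13095911 0.53373333]
```

View pics/t0x.png

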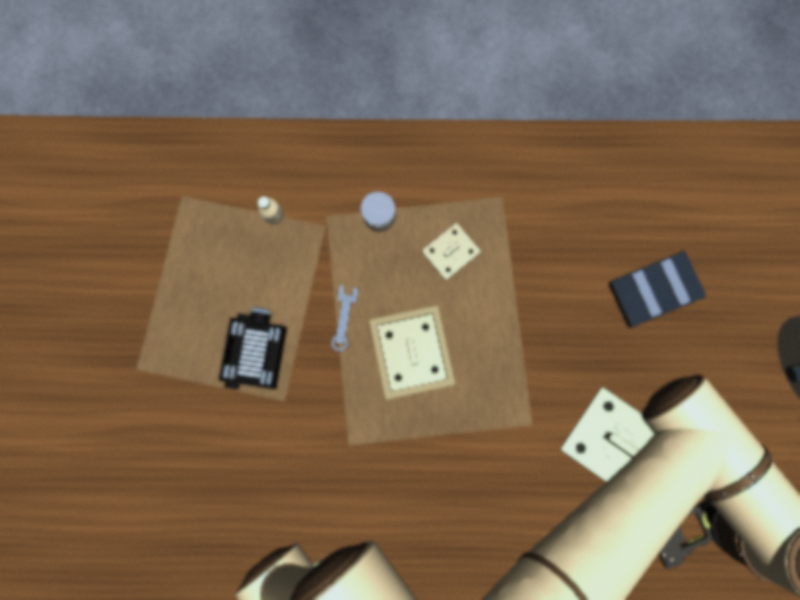

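View pics/s0.png

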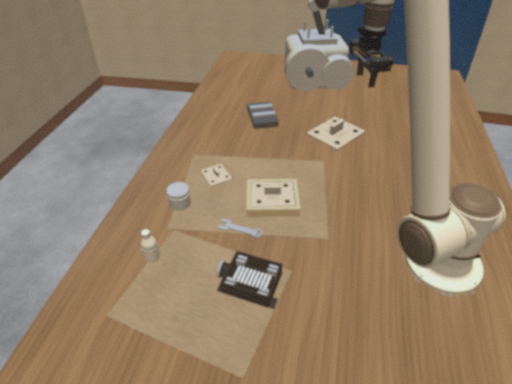

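Cover candidates in the top view (800x600 px): a small one at (451,250), one in the plywood tray at (412,352), and a large one at (608,435). The middle-sized one in the tray fits. I'll confirm it in a crop. The housing is at (254,352) with its stub pointing up, the wrench at (343,318), the piston at (378,210) and the bottle at (268,208).

```bash
python3 - <<'E'
from h import *
a=load("t0")
f=a["f"][120:270,130:330]
cv2.imwrite("pics/c0.png",cv2.resize(f,(800,600),interpolation=cv2.INTER_CUBIC))
E
```

```text
(no output)
```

View pics/c0.png

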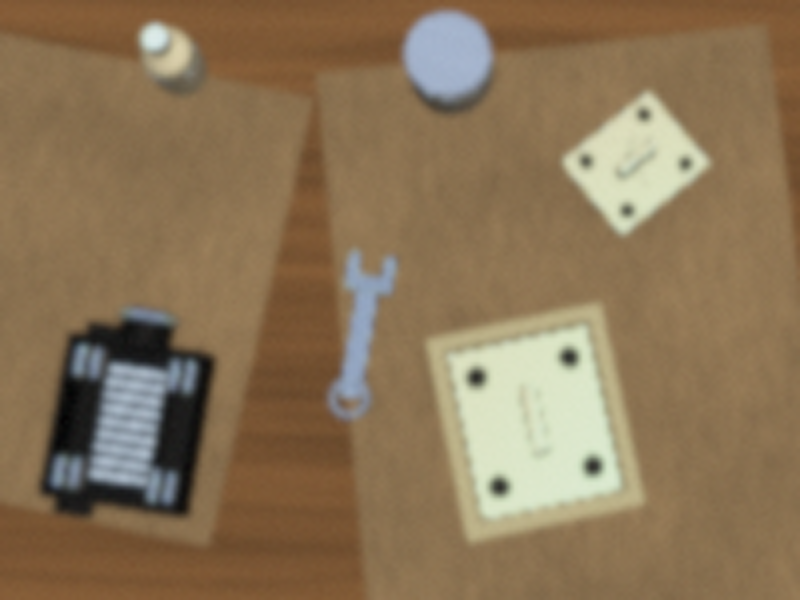

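The crop shows that the plate in the tray has discs at crop (477,377), (570,357), (593,466) and (500,487). The housing clips are at (87,360), (183,375), (65,472) and (161,488). I'll check the disc and clip spacing against 84 x 72 mm.

```bash
cat >> h.py <<'E'
def frame(P):
    "P ordered: +x+y,+x-y,-x+y,-x-y"
    P=np.array(P)[:,:2]; c=P.mean(0); x=(P[0]+P[1]-P[2]-P[3]); y=P[0]-P[1]
    return c.round(4), np.degrees(np.arctan2(x[1],x[0])).round(2), [np.linalg.norm(P[i]-P[j]).round(4) for i,j in((0,1),(2,3),(0,2),(1,3))]
def rel(P):
    s=sense(); return (np.array(s["ee_rot"]).T@(np.array(P)-s["tcp_pos"])*100).round(2)
E
python3 - <<'E'
from h import *
a=load("t0")
cv=lambda p:(np.array(p)+.5)/4-.5+[130,120]
print("cover",frame(unproj(a,cv([(477,377),(570,357),(500,487),(593,466)]),.0327)))
print("hous",frame(unproj(a,cv([(87,360),(183,375),(65,472),(161,488)]),.037)))
print("small",frame(unproj(a,cv([(643,114),(686,163),(586,161),(627,210)]),.02)))
print("piston,bottle,wrench",unproj(a,cv([(448,55)]),.06)[0],unproj(a,cv([(155,40)]),.1)[0],unproj(a,cv([(370,260),(348,400)]),.005))
E
```

```text
cover (array([ 0.4893, -0.1414]), np.float64(12.42), [np.float64(0.072), np.float64(0.0716), np.float64(0.0846), np.float64(0.084)])
hous (array([0.4847, 0.1675]), np.float64(-8.86), [np.float64(0.0736), np.float64(0.0732), np.float64(0.0853), np.float64(0.086)])
small (array([ 0.6919, -0.2174]), np.float64(-50.13), [np.float64(0.051), np.float64(0.0498), np.float64(0.0579), np.float64(0.0589)])
piston,bottle,wrench [ 0.76458092 -0.07301756  0.06      ] [0.76278092 0.13967518 0.1       ] [[ 0.61543904 -0.01140433  0.005     ]
 [ 0.50598447  0.00326224  0.005     ]]
```

Both patterns match the given 84 x 72 mm (the small cover's is 58 x 50), so the tray cover is the one meant. Moving above it.

Call:
step_arm(
  targets="-3.28 2.52 0 0;-3.28 2.52 0 0;-3.28 2.52 0 0;-3.28 2.52 0 0;-3.28 2.52 0 0;-3.28 2.52 0 0;-3.28 2.52 0 0;-3.28 2.52 0 0;-3.28 2.52 0 0;-3.28 2.52 0 0;-3.28 2.52 0 0;-3.28 2.52 0 0",
  claw=8.7,
)

```text
time_s: 1.1
tcp_pos: [0.4891, -0.1394, 0.2224]
ee_rot: [[-0.919, -0.394, -0.0], [-0.394, 0.919, 0.0], [0.0, 0.0, -1.0]]
wrist_force: [-0.1, 1.0, 0.2]
gripper_width: 0.997
gripper_force: 0.0
```

Call:
step_arm(
  targets="0 0 0 5.4;0 0 0 5.4;0 0 0 0;0 0 0 0",
)

```text
time_s: 1.43
tcp_pos: [0.4886, -0.1413, 0.2222]
ee_rot: [[-0.976, -0.217, -0.001], [-0.217, 0.976, 0.0], [0.001, 0.0, -1.0]]
wrist_force: [-0.0, -0.3, 0.2]
gripper_width: 0.997
gripper_force: 0.0
```

```bash
python3 - <<'E'
from h import *
s=sense();R=np.array(s["ee_rot"]);print(s["time_s"],s["tcp_pos"],np.degrees(np.arctan2(R[1,0],R[0,0])),s["joints"])
c=cap("wrist");save(c,"w0");print(c["e"],c["R"])
Rz=lambda a:np.array([[np.cos(a),-np.sin(a)],[np.sin(a),np.cos(a)]])
P=[np.r_[np.array([.4893,-.1414])+Rz(np.radians(12.4))@[x,y],.0327] for x in(.042,-.042) for y in(.036,-.036)]
q=proj(c,P);print(q)
f=c["f"].copy()
for p in q: cv2.circle(f,tuple(int(v) for v in p),3,(0,0,255),-1)
cv2.imwrite("pics/w0m.png",cv2.resize(f,(800,600)))
E
```

```text
1.4333 [ 0.48860021 -0.14130189  0.22216224] -167.45358274101747 [ 2.17665676e+00  1.07204904e+01 -1.55956676e+01 -8.90074174e-03
 -6.37352372e+01 -7.96263045e+01]
[ 0.41202833 -0.15772223  0.38376849] [[-2.16534584e-01  9.34744512e-01  2.81718779e-01]
 [ 9.76274885e-01  2.07219307e-01  6.28292021e-02]
 [ 3.51681697e-04  2.88639664e-01 -9.57437737e-01]]
[[279.11889456 206.19067346]
 [223.32467979 206.09964054]
 [281.12883353 140.3315734 ]
 [221.46336965 140.22338431]]
```

View pics/w0m.png

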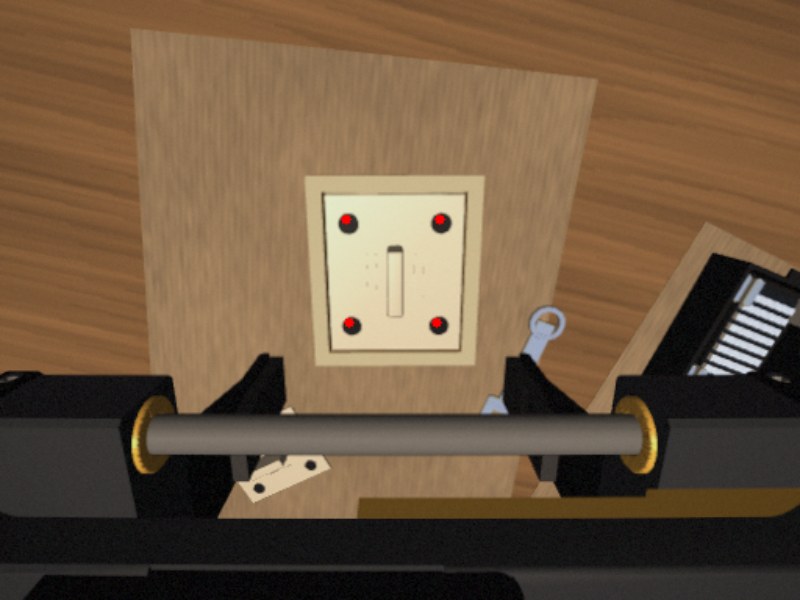

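The wrist view shows the discs at about (348,223), (441,223), (352,326) and (438,326), within ~2-3 px of my prediction, with the tool aligned to the rib. I'll take disc centroids by blob moments.

```bash
cat >> h.py <<'E'
def discs(c,guess,rad=9):
    g=cv2.cvtColor(c["f"],cv2.COLOR_BGR2GRAY).astype(float); out=[]
    for u,v in guess:
        x0,y0=int(u)-rad,int(v)-rad; w=g[max(y0,0):y0+2*rad+1,max(x0,0):x0+2*rad+1]
        m=np.clip(np.median(w)*.75-w,0,None); m/=m.max(); m=np.minimum(m,.7)
        Y,X=np.mgrid[:w.shape[0],:w.shape[1]]; out.append((max(x0,0)+(X*m).sum()/m.sum(),max(y0,0)+(Y*m).sum()/m.sum()))
    return np.array(out)
E
python3 - <<'E'
from h import *
c=load("w0")
q=discs(c,[(282,209),(223,142+66),(282,142),(222,142)]);print(q)
q=discs(c,q);F=frame(unproj(c,q,.0327));print(q,F,rel([*F[0],.037]))
E
```

```text
[[280.37835149 207.94240966]
 [224.78156434 208.26077867]
 [282.00307284 142.44978958]
 [222.53446234 142.78835419]]
[[280.3785647  207.94124395]
 [224.78156434 208.26077867]
 [282.00307284 142.44978958]
 [222.53446234 142.78835419]] (array([ 0.4917, -0.1394]), np.float64(12.8), [np.float64(0.0719), np.float64(0.0719), np.float64(0.0839), np.float64(0.0839)]) [-0.37  0.15 18.53]
```

Call:
step_arm(
  targets="-0.3 0.15 0 -0.3;0 0 3 0;0 0 3.5 0;0 0 3.5 0;0 0 3.5 0;0 0 3 0;0 0 1.5 0;0 0 0.4 0;0 0 0 0;0 0 0 0",
  claw=4.5,
)

```text
time_s: 2.32
tcp_pos: [0.4924, -0.1397, 0.0394]
ee_rot: [[-0.975, -0.22, 0.002], [-0.22, 0.975, -0.0], [-0.002, -0.001, -1.0]]
wrist_force: [1.1, -0.5, -0.0]
gripper_width: 0.522
gripper_force: 0.0
```

Call:
step_arm(
  targets="0 0 0 0;0 0 0 0;0 0 0 0;0 0 0 0;0 0 0 0;0 0 0 0;0 0 0 0;0 0 0 0",
  claw=0,
)

```text
time_s: 2.98
tcp_pos: [0.4916, -0.1394, 0.0388]
ee_rot: [[-0.976, -0.22, 0.0], [-0.22, 0.976, -0.0], [-0.0, -0.0, -1.0]]
wrist_force: [-0.6, 0.7, 2.5]
gripper_width: 0.134
gripper_force: 30.0
```

Call:
step_arm(
  targets="0 0 -0.5 0;0 0 -1 0;0 0 -1.5 0;0 0 -2 0;0 0 -2 0;0 0 -2 0;0 0 -2 0;0 0 -1.5 0;0 0 -0.5 0;0 0 0 0;0 0 0 0",
)

```text
time_s: 3.9
tcp_pos: [0.4909, -0.1393, 0.1682]
ee_rot: [[-0.976, -0.219, -0.001], [-0.219, 0.976, 0.0], [0.0, 0.001, -1.0]]
wrist_force: [-0.8, -0.2, -1.1]
gripper_width: 0.138
gripper_force: 30.0
```

```bash
python3 - <<'E'
from h import *
s=sense();print(s["gripper_width"],s["wrist_force"],s["tcp_pos"],s["joints"])
print("to housing",rel([.4847,.1675,.17]))
c=cap("wrist");save(c,"w1")
Rt=np.array(s["ee_rot"])
P=[np.array(s["tcp_pos"])+Rt@[x,y,.0061] for x in(-.042,.042) for y in(.036,-.036)]
print(proj(c,P))
cv2.imwrite("pics/w1x.png",cv2.resize(c["f"],(800,600)))
E
```

```text
0.1384044682461866 [-0.75604965 -0.19285646 -1.07095425] [ 0.49091608 -0.13926068  0.16822552] [ 2.39393644e+00  1.37539433e+01 -2.00277535e+01 -3.49210379e-02
 -5.62493120e+01 -7.97032917e+01]
to housing [-6.12 30.07 -0.16]
[[304.04811157 292.97797488]
 [198.2646616  293.04306387]
 [311.43057759 171.95615634]
 [190.44037286 172.04303636]]
```

View pics/w1x.png

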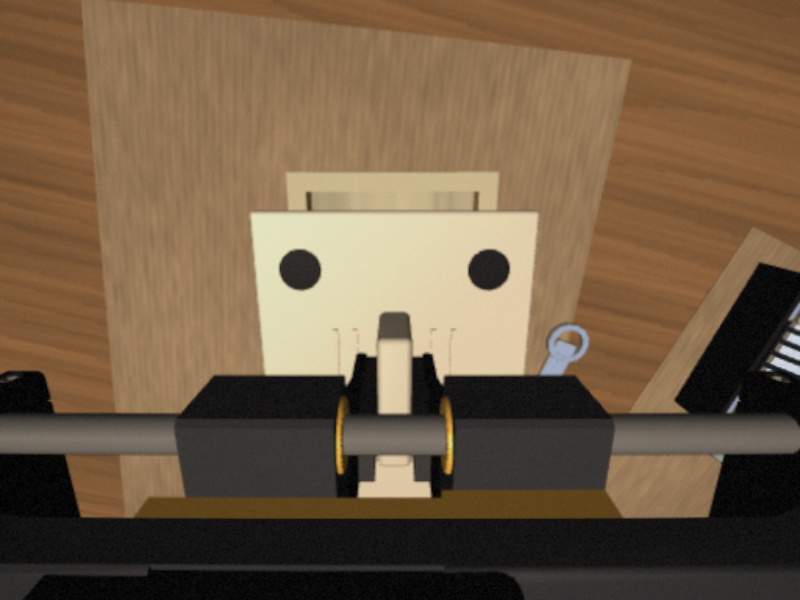

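The cover hangs level in the grip, with its two front discs at px (192,172) and (313,172), matching the prediction. Next I go beyond the housing so the wrist camera sees it past the cover.

Call:
step_arm(
  targets="-1 1.4 0 0;-2.07 2.79 0 0;-2.07 2.79 0 0;-2.07 2.79 0 0;-2.07 2.79 0 0;-2.07 2.79 0 0;-2.07 2.79 0 0;-2.07 2.79 0 0;-2.07 2.79 0 0;-1.1 1.4 0 0",
)

```text
time_s: 4.78
tcp_pos: [0.6189, 0.1499, 0.1663]
ee_rot: [[-0.975, -0.222, -0.002], [-0.222, 0.975, -0.001], [0.002, -0.0, -1.0]]
wrist_force: [0.1, -0.1, -0.3]
gripper_width: 0.136
gripper_force: 30.0
```

Call:
step_arm(
  targets="0 0 0 5.4;0 0 0 5.4;0 0 0 5.4;0 0 0 5.4;0 0 0 0;0 0 0 0;0 0 0 0",
)

```text
time_s: 5.37
tcp_pos: [0.618, 0.1465, 0.1676]
ee_rot: [[-0.988, 0.153, -0.002], [0.153, 0.988, -0.001], [0.001, -0.001, -1.0]]
wrist_force: [0.6, 1.1, -1.1]
gripper_width: 0.129
gripper_force: 30.0
```

```bash
python3 - <<'E'
from h import *
s=sense();print(s["time_s"],s["tcp_pos"],np.array(s["ee_rot"]).round(4))
c=cap("wrist");save(c,"w2")
q=discs(c,[(313,172),(192,172)],16);P=unproj(c,q,s["tcp_pos"][2]-.0061)
print("held discs",q,[rel(p) for p in P])
Rz=lambda a:np.array([[np.cos(a),-np.sin(a)],[np.sin(a),np.cos(a)]])
H=[np.r_[np.array([.4847,.1675])+Rz(np.radians(-8.86))@[x,y],.037] for x in(.042,-.042) for y in(.036,-.036)]
print("clips",proj(c,H))
H=[np.r_[np.array([.4847,.1675])+Rz(np.radians(-8.86))@[x,y],.045] for x in(.062,-.062) for y in(.052,-.052)]
print("rim",proj(c,H))
f=c["f"].copy()
cv2.imwrite("pics/w2x.png",cv2.resize(f[0:200,100:367],(800,600),interpolation=cv2.INTER_CUBIC))
E
```

```text
5.3667 [0.61796661 0.14648509 0.167566  ] [[-9.882e-01  1.529e-01 -1.600e-03]
 [ 1.530e-01  9.882e-01 -7.000e-04]
 [ 1.500e-03 -1.000e-03 -1.000e+00]]
held discs [[312.3672632  172.08081084]
 [191.59199324 172.11661001]] [array([4.24, 3.69, 0.64]), array([ 4.23, -3.5 ,  0.64])]
clips [[288.8418774   92.97016779]
 [213.88832238  92.94636755]
 [292.21122632  -7.58285602]
 [210.47633863  -7.58180241]]
rim [[305.87983247 114.73169147]
 [196.8185663  114.68937465]
 [313.50410127 -38.57374221]
 [189.12566857 -38.55916779]]
```

View pics/w2x.png

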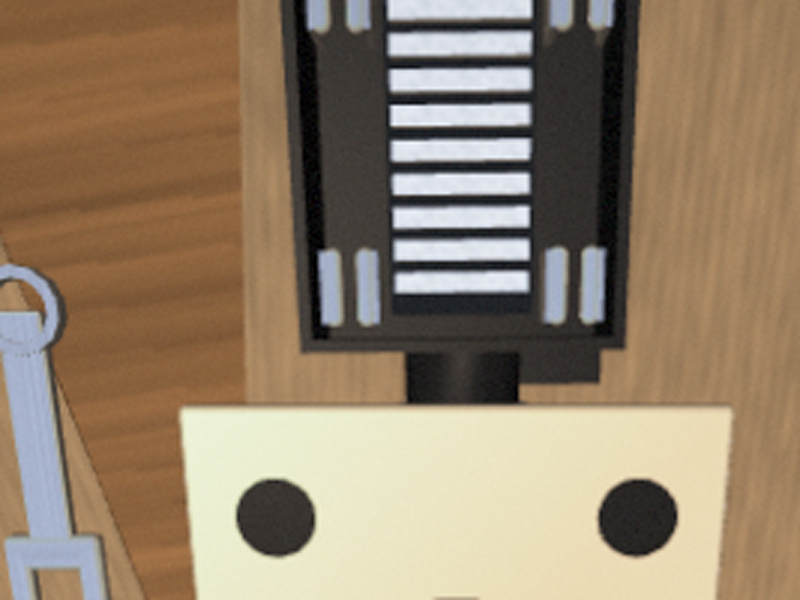

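The crop shows the near clip pairs centred at crop (348.5,287) and (573.5,286), the near rim corners at (302,351) and (625,348), and the stub pointing toward the cover. Now I work out the housing pose relative to the held cover, with the same camera so its bias cancels.

```bash
python3 - <<'E'
from h import *
c=load("w2"); k=267/800
cv=lambda p:(np.array(p,float)+.5)*k-.5+[100,0]
cl=unproj(c,cv([(348.5,287),(573.5,286)]),.037)
rm=unproj(c,cv([(302,351),(625,348),(281,2),(638,2)]),.045)
a=np.array([rel(p) for p in cl]);b=np.array([rel(p) for p in rm])
print("clips tool cm",a,"\nrim",b)
# centre from clips: +4.2cm x beyond ; from rim +6.2
print(a.mean(0)+[4.2,0,0], b[:2].mean(0)+[6.2,0,0])
ang=lambda p,q:np.degrees(np.arctan2(q[0]-p[0],q[1]-p[1]))
print(ang(a[0],a[1]),ang(b[0],b[1]),[np.degrees(np.arctan2(b[j][1]-b[i][1],b[j][0]-b[i][0])) for i,j in((0,2),(1,3))])
E
```

```text
clips tool cm [[ 9.06 -3.38 13.1 ]
 [ 9.09  3.85 13.09]] 
rim [[ 7.09 -4.83 12.29]
 [ 7.18  5.46 12.29]
 [16.83 -4.96 12.3 ]
 [16.82  5.32 12.3 ]]
[13.275  0.235 13.095] [13.335  0.315 12.29 ]
0.2377404592929981 0.5011164888793069 [np.float64(-0.7646826578492218), np.float64(-0.8320378905717268)]
```

Call:
step_arm(
  targets="0 0 0 -0.6;1 0.16 0 0;2.5 0 0 0;3 0 0 0;3 0 0 0;2.5 0 0 0;1.3 0 0 0;0 0 2.5 0;0 0 3 0;0 0 2.5 0;0 0 1 0;0 0 0 0",
)

```text
time_s: 6.42
tcp_pos: [0.485, 0.1665, 0.0765]
ee_rot: [[-0.99, 0.144, -0.005], [0.144, 0.99, -0.003], [0.004, -0.004, -1.0]]
wrist_force: [0.2, 0.1, -0.1]
gripper_width: 0.139
gripper_force: 30.0
```

Call:
step_arm(
  targets="0 0 0 0;0 0 0 0",
)

```text
time_s: 6.58
tcp_pos: [0.488, 0.1682, 0.0801]
ee_rot: [[-0.99, 0.144, 0.003], [0.144, 0.99, 0.001], [-0.002, 0.002, -1.0]]
wrist_force: [1.5, -0.2, -0.4]
gripper_width: 0.139
gripper_force: 30.0
```

```bash
python3 - <<'E'
from h import *
s=sense();print(s["tcp_pos"],s["wrist_force"])
c=cap("side");save(c,"s3")
u,v=proj(c,[.4869,.169,.05])[0];print(u,v)
x0,y0=int(u)-60,int(v)-45
cv2.imwrite("pics/s3x.png",cv2.resize(c["f"][y0:y0+90,x0:x0+120],(800,600),interpolation=cv2.INTER_CUBIC))
E
```

```text
[0.48800105 0.16816725 0.08008423] [ 1.4670635  -0.2160033  -0.41202857]
250.85925161697403 270.6823518728446
```

View pics/s3x.png

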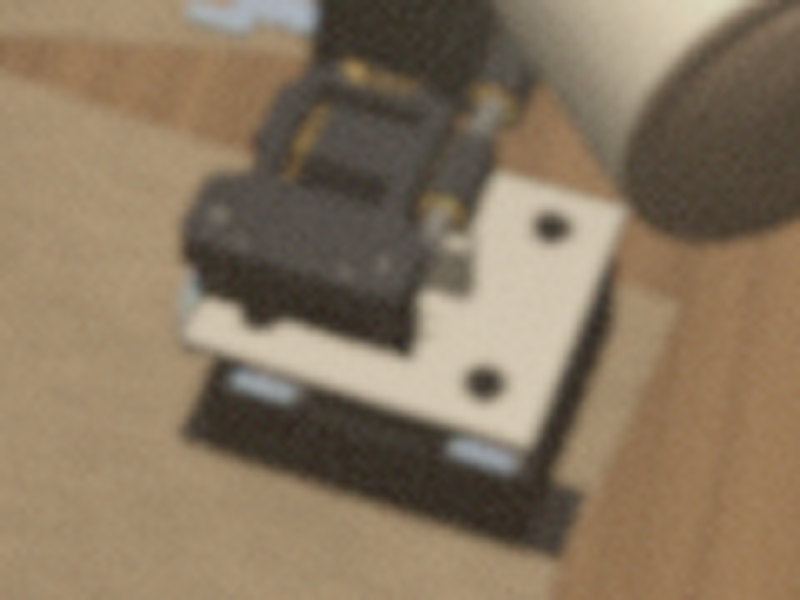

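The side view shows the plate over the housing, aligned by eye, with clips visible under the near edge. Lowering gently while watching the force.

Call:
step_arm(
  targets="0 0 0 0;0 0 0 0;0 0 0 0;0 0 0.3 0;0 0 0.3 0;0 0 0.2 0;0 0 0 0;0 0 0 0",
)

```text
time_s: 7.3
tcp_pos: [0.4868, 0.1674, 0.0702]
ee_rot: [[-0.99, 0.144, -0.001], [0.144, 0.99, -0.0], [0.0, -0.001, -1.0]]
wrist_force: [-0.6, -0.9, -0.5]
gripper_width: 0.129
gripper_force: 30.0
```

Call:
step_arm(
  targets="0 0 0.2 0;0 0 0.2 0;0 0 0.15 0;0 0 0 0;0 0 0 0;0 0 0 0",
)

```text
time_s: 7.8
tcp_pos: [0.4869, 0.1675, 0.065]
ee_rot: [[-0.99, 0.144, -0.0], [0.144, 0.99, -0.0], [0.0, -0.0, -1.0]]
wrist_force: [0.7, 0.6, -0.2]
gripper_width: 0.137
gripper_force: 30.0
```

Call:
step_arm(
  targets="0 0 0.1 0;0 0 0.05 0;0 0 0 0;0 0 0 0;0 0 0 0",
)

```text
time_s: 8.22
tcp_pos: [0.4874, 0.1678, 0.0643]
ee_rot: [[-0.99, 0.144, 0.001], [0.144, 0.99, 0.001], [-0.001, 0.001, -1.0]]
wrist_force: [-1.8, 0.3, 4.8]
gripper_width: 0.137
gripper_force: 30.0
```

Contact is at 4.8 N with the plate at about 58 mm, so the cover is resting on the clips. Releasing, rising and closing the fingers.

Call:
step_arm(
  targets="0 0 0 0;0 0 0 0;0 0 0 0;0 0 0 0;0 0 -0.5 0;0 0 -1.5 0;0 0 -2 0;0 0 -1 0;0 0 0 0",
  claw=4,
)

```text
time_s: 8.97
tcp_pos: [0.4885, 0.1684, 0.1161]
ee_rot: [[-0.99, 0.144, 0.005], [0.144, 0.99, 0.003], [-0.004, 0.004, -1.0]]
wrist_force: [0.3, -0.1, 0.1]
gripper_width: 0.457
gripper_force: 0.0
```

Call:
step_arm(
  targets="-2.1 1.8 0 0;-2.1 1.8 0 0;0 0 0 0;0 0 0 0;0 0 0 0",
  claw=0,
)

```text
time_s: 9.38
tcp_pos: [0.5327, 0.1965, 0.1123]
ee_rot: [[-0.989, 0.145, -0.003], [0.145, 0.989, -0.001], [0.002, -0.002, -1.0]]
wrist_force: [-0.7, 0.8, -0.4]
gripper_width: 0.166
gripper_force: 0.0
```

```bash
python3 - <<'E'
from h import *
s=sense();print(s["time_s"],s["tcp_pos"],s["gripper_width"])
c=cap("wrist");save(c,"w4")
R=np.array(s["ee_rot"]);C=np.array([.4869,.1677,.058])
H=[np.r_[(C+R@[x,y,0])[:2],.058] for x in(-.042,.042) for y in(.036,-.036)]
q=proj(c,H);print(q)
q=discs(c,q[2:]+[1,1],16);print(q,[rel(p) for p in unproj(c,q,.058)])
E
```

```text
9.3833 [0.53266236 0.19646594 0.11231485] 0.16555510102393226
[[251.97191969 212.29902644]
 [162.00870362 212.28700603]
 [251.88584926 101.9232151 ]
 [151.54361892 102.15858842]]
[[253.6076216  102.24860256]
 [153.16246964 102.54605549]] [array([8.27, 0.24, 5.48]), array([ 8.26, -6.97,  5.49])]
```

The discs sit within ~1.5 mm of where expected. Pressing corner 1.

Call:
step_arm(
  targets="-0.1 0.1 1 0;0 0 2 0;0 0 1.2 0;0 0 0.5 0;0 0 0.3 0;0 0 0.2 0;0 0 0 0;0 0 0 0",
)

```text
time_s: 10.1
tcp_pos: [0.5352, 0.1981, 0.0621]
ee_rot: [[-0.99, 0.144, 0.001], [0.144, 0.99, 0.001], [-0.001, 0.001, -1.0]]
wrist_force: [1.0, 0.5, 0.1]
gripper_width: 0.004
gripper_force: 0.0
```

Call:
step_arm(
  targets="0 0 0.2 0;0 0 0.2 0;0 0 0.2 0;0 0 0 0;0 0 0 0",
)

```text
time_s: 10.52
tcp_pos: [0.5359, 0.1985, 0.0569]
ee_rot: [[-0.99, 0.144, 0.003], [0.144, 0.99, 0.001], [-0.003, 0.002, -1.0]]
wrist_force: [-0.3, 0.6, 5.2]
gripper_width: 0.003
gripper_force: 2.5
```

Call:
step_arm(
  targets="0 0 0.2 0;0 0 0.2 0;0 0 0.2 0;0 0 0 0;0 0 0 0",
)

```text
time_s: 10.93
tcp_pos: [0.5369, 0.1992, 0.0527]
ee_rot: [[-0.99, 0.143, 0.005], [0.143, 0.99, 0.002], [-0.005, 0.003, -1.0]]
wrist_force: [-1.7, 0.7, 11.7]
gripper_width: 0.005
gripper_force: 6.1
```

Call:
step_arm(
  targets="0 0 0.1 0;0 0 0.1 0;0 0 0 0;0 0 0 0",
)

```text
time_s: 11.27
tcp_pos: [0.537, 0.1992, 0.0524]
ee_rot: [[-0.99, 0.142, 0.006], [0.142, 0.99, 0.002], [-0.005, 0.003, -1.0]]
wrist_force: [-3.6, 0.2, 21.5]
gripper_width: 0.006
gripper_force: 10.6
```

Call:
step_arm(
  targets="-0.0 0 0.1 0;0 0 0.1 0;0 0 0 0;0 0 0 0",
)

```text
time_s: 11.6
tcp_pos: [0.5371, 0.1992, 0.0521]
ee_rot: [[-0.99, 0.142, 0.006], [0.142, 0.99, 0.002], [-0.006, 0.003, -1.0]]
wrist_force: [-8.3, -0.9, 30.8]
gripper_width: 0.004
gripper_force: 15.0
```

```bash
python3 - <<'E'
from h import *
s=sense();print(s["tcp_pos"],s["wrist_force"])
c=cap("side");save(c,"s5")
cv2.imwrite("pics/s5x.png",cv2.resize(c["f"][225:315,190:310],(800,600),interpolation=cv2.INTER_CUBIC))
E
```

```text
[0.53708611 0.19922728 0.05213991] [-8.302796   -0.85635527 30.81263364]
```

View pics/s5x.png

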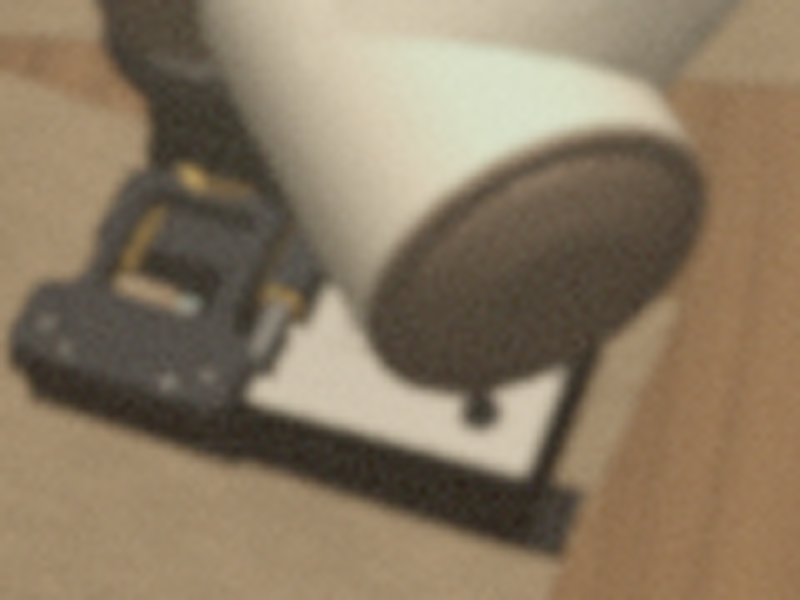

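The near edge has sunk toward the rim and the tip has gone stiff at about 52 mm, so corner 1 appears down. I'll rise and check the disc heights from the image.

Call:
step_arm(
  targets="0 0 -1.5 0;0 0 -2 0;0 0 -2 0;-2 0 0 0;0 0 0 0;0 0 0 0;0 0 0 0;0 0 0 0",
)

```text
time_s: 12.32
tcp_pos: [0.5538, 0.1947, 0.0998]
ee_rot: [[-0.989, 0.145, -0.002], [0.145, 0.99, -0.001], [0.001, -0.001, -1.0]]
wrist_force: [-0.4, -0.6, 0.9]
gripper_width: 0.001
gripper_force: 0.0
```

```bash
cat >> h.py <<'E'
from scipy.optimize import least_squares
R0=np.array([[-.99,.144,0],[.144,.99,0],[0,0,-1]])
def heights(camsd):
    "fit cover pose to discs seen: camsd list of (cam, indices) ; nominal corners 1..4"
    L=np.array([[-.042,.036,0],[-.042,-.036,0],[.042,.036,0],[.042,-.036,0]])
    obs=[]
    for c,idx in camsd:
        C=np.array([.4869,.1677,.054]); q=proj(c,C+L[idx]@R0.T); o=discs(c,q,12); o=discs(c,o,12); obs.append((c,idx,o)); 
    def W(p):
        R=R0@cv2.Rodrigues(np.array([p[3],p[4],p[5]]))[0]; return p[:3]+L@R.T
    f=lambda p:np.concatenate([(proj(c,W(p)[i])-o).ravel() for c,i,o in obs])
    s=least_squares(f,[.4869,.1677,.054,0,0,0],x_scale=[.01]*6); return obs,s,W(s.x)
E
python3 - <<'E'
from h import *
s=sense();print(s["time_s"],s["tcp_pos"],s["wrist_force"])
c=cap("wrist");save(c,"w6");t=cap("top");save(t,"t6")
print(proj(c,np.array([.4869,.1677,.054])+np.array([[-.042,.036,0],[-.042,-.036,0],[.042,.036,0],[.042,-.036,0]])@R0.T))
cv2.imwrite("pics/w6.png",c["f"])
E
```

```text
12.3167 [0.55376425 0.19465758 0.09978653] [-0.42101976 -0.63499551  0.91603784]
[[250.30166052 189.6256448 ]
 [154.35568085 189.7249957 ]
 [249.92776888  68.27853649]
 [142.18113162  68.70298852]]
```

View pics/w6.png

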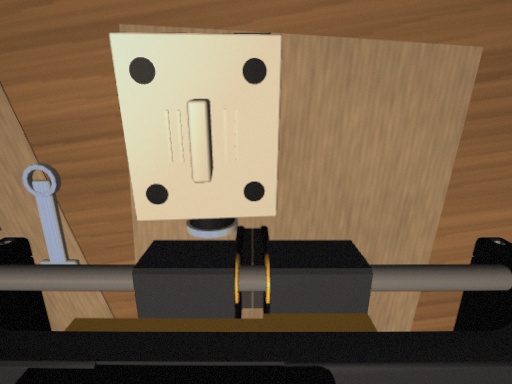

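All four discs are visible: corner 1 (254,191), corner 2 (157,194), corner 3 (254,70) and corner 4 (142,70). Fitting the plate pose.

```bash
python3 - <<'E'
from h import *
c=load("w6")
o,s,W=heights([(c,[0,1,2,3])]);print(o[0][2].round(1),abs(s.fun).max(),W.round(4)); print([rel(w)[:2] for w in W])
E
```

```text
h.py:33: RuntimeWarning: invalid value encountered in divide
  m=np.clip(np.median(w)*.75-w,0,None); m/=m.max(); m=np.minimum(m,.7)
Traceback (most recent call last):
  File "h.py", line 43, in heights
    C=np.array([.4869,.1677,.054]); q=proj(c,C+L[idx]@R0.T); o=discs(c,q,12); o=discs(c,o,12); obs.append((c,idx,o));
                                                                                ~~~~~^^^^^^^^
  File "h.py", line 32, in discs
    x0,y0=int(u)-rad,int(v)-rad; w=g[max(y0,0):y0+2*rad+1,max(x0,0):x0+2*rad+1]
          ~~~^^^
ValueError: cannot convert float NaN to integer
```

Window radius is too small (the disc fills it); using 18.

```bash
sed -i 's/discs(c,q,12); o=discs(c,o,12)/discs(c,q,18); o=discs(c,o,18)/' h.py; python3 - <<'E'
from h import *
c=load("w6")
o,s,W=heights([(c,[0,1,2,3])]);print(o[0][2].round(1),abs(s.fun).max(),W.round(4)); print([rel(w)[:2] for w in W])
E
```

```text
[[253.7 191. ]
 [156.6 193.7]
 [254.1  70.5]
 [141.7  70.2]] 0.03150833199563863 [[0.5357 0.1996 0.0519]
 [0.5256 0.1286 0.0582]
 [0.4527 0.2119 0.0574]
 [0.4426 0.1408 0.0637]]
[array([1.88, 0.21]), array([ 1.85, -6.97]), array([10.26,  0.22]), array([10.24, -6.95])]
```

Corner 1 is down and the others are up. Now corner 2.

Call:
step_arm(
  targets="0.8 -2.5 0 0;1 -2.6 0 0;0 -2 0 0;0 0 1.5 0;0 0 1.5 0;0 0 0.6 0;0 0 0.3 0;0 0 0.2 0;0 0 0.2 0;0 0 0.2 0;0 0 0 0",
)

```text
time_s: 13.33
tcp_pos: [0.5269, 0.1272, 0.0565]
ee_rot: [[-0.99, 0.144, 0.001], [0.144, 0.99, -0.001], [-0.001, -0.0, -1.0]]
wrist_force: [-0.2, -1.0, 2.8]
gripper_width: 0.006
gripper_force: 1.1
```

Call:
step_arm(
  targets="0 0 0.2 0;0 0 0.2 0;0 0 0.2 0;0 0 0.1 0;0 0 0 0;0 0 0 0",
)

```text
time_s: 13.83
tcp_pos: [0.5271, 0.1273, 0.0518]
ee_rot: [[-0.99, 0.143, 0.002], [0.143, 0.99, -0.001], [-0.002, -0.0, -1.0]]
wrist_force: [-6.6, -2.2, 17.9]
gripper_width: 0.006
gripper_force: 9.2
```

Call:
step_arm(
  targets="0 0 0.1 0;0 0 0.1 0;0 0 0 0;0 0 0 0",
)

```text
time_s: 14.17
tcp_pos: [0.5272, 0.1273, 0.0516]
ee_rot: [[-0.99, 0.142, 0.002], [0.142, 0.99, -0.001], [-0.002, -0.0, -1.0]]
wrist_force: [-9.2, -3.2, 29.7]
gripper_width: 0.003
gripper_force: 14.5
```

Call:
step_arm(
  targets="0 0 -1.2 0;0 0 -2 0;2.5 0 0 0;3 0 0 0;2.9 0 0 0;0 0 0.5 0;0 0 0.6 0;0 0 0.4 0;0 0 0.3 0;0 0 0.2 0;0 0 0 0",
)

```text
time_s: 15.08
tcp_pos: [0.4442, 0.1397, 0.0583]
ee_rot: [[-0.989, 0.145, -0.0], [0.145, 0.989, -0.0], [0.0, -0.0, -1.0]]
wrist_force: [-0.5, -0.2, 1.7]
gripper_width: 0.005
gripper_force: 0.9
```

Call:
step_arm(
  targets="0 0 0.2 0;0 0 0.2 0;0 0 0.2 0;0 0 0.2 0;0 0 0 0;0 0 0 0",
)

```text
time_s: 15.58
tcp_pos: [0.4438, 0.1395, 0.0504]
ee_rot: [[-0.989, 0.145, -0.0], [0.145, 0.989, -0.0], [0.0, -0.0, -1.0]]
wrist_force: [-1.1, 0.7, 1.9]
gripper_width: 0.002
gripper_force: 1.1
```

Call:
step_arm(
  targets="0 0 0.1 0;0 0 0.1 0;0 0 0.1 0;0 0 0 0;0 0 0 0",
)

```text
time_s: 16.0
tcp_pos: [0.4439, 0.1395, 0.0503]
ee_rot: [[-0.99, 0.143, 0.001], [0.143, 0.99, -0.0], [-0.001, -0.0, -1.0]]
wrist_force: [-8.8, -0.6, 26.0]
gripper_width: 0.004
gripper_force: 12.8
```

Call:
step_arm(
  targets="0 0 -1.2 0;0 0 -1.8 0;0 0 -2 0;0 2 0 0;0 2.6 0 0;0 2.6 0 0;0 0 0 0",
)

```text
time_s: 16.58
tcp_pos: [0.456, 0.2145, 0.0978]
ee_rot: [[-0.99, 0.142, 0.004], [0.142, 0.99, 0.002], [-0.003, 0.003, -1.0]]
wrist_force: [-0.1, -0.1, 0.0]
gripper_width: 0.006
gripper_force: 0.0
```

Call:
step_arm(
  targets="0.1 -0.2 1.5 0;0 0 1.5 0;0 0 0.5 0;0 0 0.3 0;0 0 0.2 0;0 0 0.2 0;0 0 0.2 0;0 0 0.2 0;0 0 0 0;0 0 0 0",
)

```text
time_s: 17.42
tcp_pos: [0.4526, 0.2089, 0.0517]
ee_rot: [[-0.99, 0.144, 0.0], [0.144, 0.99, 0.0], [-0.0, 0.0, -1.0]]
wrist_force: [0.2, 0.4, 0.1]
gripper_width: 0.004
gripper_force: 0.0
```

Call:
step_arm(
  targets="0 0 0.1 0;0 0 0.1 0;0 0 0.1 0;0 0 0 0;0 0 0 0",
)

```text
time_s: 17.83
tcp_pos: [0.4528, 0.2091, 0.0504]
ee_rot: [[-0.99, 0.144, 0.001], [0.144, 0.99, 0.0], [-0.001, 0.0, -1.0]]
wrist_force: [-4.7, -1.3, 13.4]
gripper_width: 0.003
gripper_force: 6.2
```

Call:
step_arm(
  targets="0 0 0.1 0;0 0 0.1 0;0 0 0 0;0 0 0 0",
)

```text
time_s: 18.17
tcp_pos: [0.4528, 0.2091, 0.0503]
ee_rot: [[-0.99, 0.143, 0.001], [0.143, 0.99, -0.0], [-0.001, 0.0, -1.0]]
wrist_force: [-8.5, -1.8, 26.0]
gripper_width: 0.003
gripper_force: 13.1
```

Call:
step_arm(
  targets="0 0 -1.2 0;0 0 -2 0;0 0 -2.5 0;-3 0 -1 0;-4 0 0 0;-4 0 0 0;0 0 0 0;0 0 0 0;0 0 0 0;0 0 0 0",
)

```text
time_s: 19.0
tcp_pos: [0.5602, 0.1929, 0.1133]
ee_rot: [[-0.99, 0.144, -0.001], [0.144, 0.99, -0.001], [0.001, -0.001, -1.0]]
wrist_force: [-0.5, -0.0, -0.4]
gripper_width: 0.006
gripper_force: 0.0
```

```bash
python3 - <<'E'
from h import *
s=sense();print(s["time_s"],s["tcp_pos"],s["wrist_force"])
c=cap("wrist");save(c,"w7")
o,s,W=heights([(c,[0,1,2,3])]);print(o[0][2].round(1),abs(s.fun).max(),W.round(4),W.mean(0))
cv2.imwrite("pics/w7.png",c["f"])
E
```

```text
19.0 [0.56022633 0.19286136 0.11330227] [-0.53240176 -0.00181202 -0.40082972]
[[253.  177.5]
 [163.5 177.7]
 [252.9  63.8]
 [153.3  64.4]] 0.013315771511912544 [[0.5353 0.1983 0.05  ]
 [0.5251 0.127  0.0498]
 [0.4522 0.2103 0.0497]
 [0.4419 0.139  0.0496]] [0.48862968 0.16866178 0.04975895]
```

View pics/w7.png

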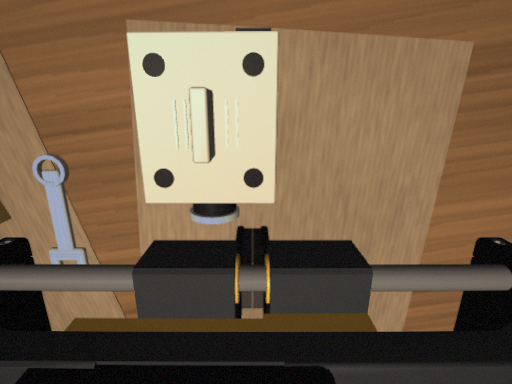

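All four discs fit at 49.6-50.0 mm, so the cover is level and home, and the wrench hasn't moved. Drawing back and handing in.

Call:
step_arm(
  targets="0 0 -2 0;0 0 -3 0;0 0 -3 0;0 0 -1 0;0 0 0 0;0 0 0 0;0 0 0 0;0 0 0 0",
)

```text
time_s: 19.72
tcp_pos: [0.5602, 0.1927, 0.2018]
ee_rot: [[-0.99, 0.144, -0.003], [0.144, 0.99, -0.002], [0.003, -0.002, -1.0]]
wrist_force: [-0.1, 0.4, 0.2]
gripper_width: 0.006
gripper_force: 0.0
```

```bash
python3 -c "
from station import r,sense
print(sense()['tcp_pos'],sense()['wrist_force']);print(r.finish_job())"
```

```text
[0.56024276 0.1926508  0.20176448] [-0.06072028  0.41119677  0.2259015 ]
the job is handed in; nothing more can be done
None
```

The cover is on the housing with all four corners measured home at about 50 mm and level, the arm is clear, and the job was handed in at about 20 s of the 61 s; the hand-in gave no verdict back.

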